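# Run the casting bench's vibrating table on its hold-to-run key

## Robot

A 6-joint arm with a two-finger parallel gripper is mounted at the origin on the work surface. World frame = base frame: x ahead of the robot, y to its left, z up, the work surface at z = 0. Lengths are in m, angles in rad, forces in N, time in s.
With the tool pointing down it reaches from about 0.35 to 0.975 m from the base axis. Payload 4.9 kg.
Tool frame: the origin (TCP) lies at the very end of the fingers, on their centre line; the grasp point (between the pads) lies 19 mm behind it; z points along the fingers, x is the direction in which the jaws open and shut, and the axes are right-handed (so a half turn about z gives the same grasp; the last joint's range is limited). The gripper opens to 85 mm and grips with 20 to 120 N. Pads are 22 mm wide; open, the fingers measure 114 mm over their backs; the gripper's body (76 mm by 85 mm) begins 54 mm behind the grasp point. The pads swing forward as they close: fully open they stand 13 mm farther back than shut.
Start: joints at [1.191, 0.053, 1.613, -0, 1.476, -0.119], TCP at [0.161, 0.604, 0.231] pointing down, gripper open.
Joint ranges: [-3.01, 3.01], [-1.01, 2.22], [0.06, 2.58], [-1.02, 4.17], [0.09, 2.62], [-3.14, 3.14]. Speed limits (rad/s): [2.57, 2.57, 3.14, 3.14, 3.14, 3.14].

## Interface

Orientations are given as a rotation vector (axis times angle).
In Python, from station import ctrl, get_image, calibration, job gives the robot as it stands.
- The arm moves only by the tool jog_arm, never from a script. Its argument "deltas" is a list of rows, each a list of 3 entries, a list of its own where there are three numbers: the turn, a rotation vector about the tool's x, y, z in degrees, then the shift along the tool's x, y, z in m, then the finger opening in m, from 0 to 0.0854. In form: [[[ax, ay, az], [tx, ty, tz], gripper], ...]. A call has 1 to 12 rows; each row is the pose to reach, as a shift and turn from the pose commanded when the call began, along the tool's axes at that moment; what a row does not reach only later rows make up. A row lasts 1/12 s, in which the tool goes at most 41.7 mm and 7.16 degrees, less where a joint would pass 70% of its speed; a pose out of reach is approached as far as the arm can. A call with a gripper value outside its range is refused whole. The fingers move at their own pace and stop on an object; "squeeze" is the grip in N (left out, the last holds). Time passes only in rows, so rows that repeat a pose let the fingers close. It gives the time, the measured TCP pose, the force and the opening at its end, in the units of the state.
- ctrl.get_obs(): the state, without advancing time (a new reading comes with each control period).
- get_image(name): name is "scene" or "side" or "wrist"; returns the picture (480x640x3 uint8, red, green, blue); there is no depth.
- calibration(name): a dict with "mtx" (3x3 intrinsics, pixels), "k1" (the pictures are not rectified: a ray, as slopes to the right and down, at radius r is drawn at 1 + k1 r^2 times it, then the intrinsics apply), "origin" and "rotation" of the camera in the world; the wrist camera has in their place "tool_from_camera" (4x4, takes a point from camera to tool coordinates, whose origin is the TCP and whose axes are the tool frame's). Camera axes: x right, y up, looking along -z (the intrinsics and any distortion apply to the point x, -y, -z); pixel columns grow to the right and rows downward; lengths in m; the calibration is good to about 2 mm. A picture is of the moment at which its call begins: read the wrist's pose just before it. calibration takes no time and is no camera call.
- job.finish_job(): hands the job in, once; it reports no verdict.
The state is a dict: "t": time; "q": joint angles; "dq": joint speeds; "effort": joint torques, N m; "tool_pos": TCP position; "tool_rot": TCP orientation; "contact_force": force on the tool from outside, world axes, zero at the start; "wrist_torque": the same for the moment, N m; "opening": finger opening in m.
Only numpy, scipy, OpenCV 4.12 (cv2) and the standard library are available. Lean on these libraries where they do the work, as an engineer would, in place of code of your own. Each camera call takes 0.05 s, during which the arm holds its last target.

## Task

Take the red key out of the wooden key stand, push it fully home into the key switch on top of the grey control box, then turn it a quarter turn clockwise and keep holding it there so that the vibrating table runs: finish with the key still gripped and turned, since the switch springs back when let go. The pins are sticky and the key usually catches about half-way in; rock it a little from side to side while easing it down, and do not turn it further than that until it is fully home. Leave the blue key, the plaster cast, the mixing cup and the spring clamp where they are.

Things in the scene. Friction and masses are not known exactly. Their poses are not given: they have to be found in the camera images.
- red_key_center (a point): Red key's centre, half-way up its 74 mm; stands blade down in the stand, centre 48 mm above the bench. Upward: steel blade 14 x 5 mm, 34 long, square end; shoulder 28 x 9, 6 high; red bow (the grip) 32 wide, 9 thick, 34 high, its middle 20 mm above this centre. x axis along the width, y along the thickness, z up. Same either way round (half turn about z). About 40 g.
- blue_key_center (a point): Centre of the blue key, same shape and size as the red one, in the other slot of the stand. A bystander: leave it.
- key_stand: Fixed wooden block 120 x 46 x 45 mm high, origin at the centre of its underside, x along its length. Two slots 16 x 7 mm, 40 deep, in its top, 32 mm either side of centre along x; in each stands a key, shoulder on the block's top, width along the block's x. Either key may be in either slot.
- control_box: Fixed grey control box 140 x 160 x 80 mm high (x, y, z), origin at the centre of its underside. On its top: the key switch, 25 mm from centre towards -y; a red mushroom button 24 mm high at (25, 45) mm of its x, y; a small green lamp at (-35, 45) mm.
- lock_mouth (a point): Centre of the key slot's mouth, on the top face of the brass plug, 81 mm above the bench; fixed to the box; z up, x along the slot at rest. Slot 16 x 7 mm, its top 5 mm funnelled to 3 mm wider each side; a 46 mm steel ring round it stands 1 mm proud. The key goes straight down; home, its shoulder rests on the plug, blade tip 34 mm below the mouth, key's centre 3 mm above it.
- switch (a joint): Turn of the brass plug in rad: 0 at rest, positive clockwise seen from above, stops at -0.45 and 1.6. The key turns it, with about 0.15 rad of play between key and plug. A spring of 0.07 N m per rad brings it back to 0 when the key is let go.
- plaster_cast_center (a point): Centre of a loose white plaster half-ring about 125 x 75 x 35 mm high on the bench. A bystander.
- mixing_cup_center (a point): Centre of a loose white plastic mixing cup, 84 mm across, 85 mm high. A bystander.
- spring_clamp_center (a point): Centre of a loose black and red spring clamp lying flat, about 150 x 60 x 24 mm high. A bystander.
- lock_pins (a point): Fixed point on the lock's axis 16 mm below the mouth, where the hard-to-see sticky pins begin: a second slot 17 x 8 mm, 12 thick, that starts up to 0.45 rad either way out of line with the mouth. The blade catches there (about 18 mm short of home) unless the key is turned to within about 0.2 rad of it. The pins stay put (0.05 N m) till the key is in, then turn with it.
Not all that is in view belongs to the job. What is shaped like the part that bears red_key_center but turquoise is not meant.

How it is judged:
On the way, in this order (a step that is already met when the one before it is completed fails the run):
1. the red key is lifted out of the stand and gripped (z of red_key_center in the frame of key_stand above 0.1 m and contact force between the fingers and red_key above 1 N), for 0.1 s.
2. the red key is fully home in the switch, not yet turned (z of red_key_center in the frame of lock_mouth below 0.007 m and horizontal distance between red_key_center and lock_mouth below 0.004 m and value of joint switch below 0.8 rad), for 0.1 s.
At the end, for the whole second after the job is handed in: The red key is home in the switch (within 5 mm of full depth, within 4 mm of its axis), the switch stands turned at least 1.2 rad clockwise and stays there, and the fingers still grip the key (value of joint switch above 1.2 rad and z of red_key_center in the frame of lock_mouth below 0.008 m and horizontal distance between red_key_center and lock_mouth below 0.004 m and contact force between the fingers and red_key above 1 N); the arm keeps its last pose, push and grip.
It fails at once if the switch is turned more than 0.8 rad before the red key is fully home (value of joint switch above 0.8 rad and z of red_key_center in the frame of lock_mouth above 0.01 m).
It fails at once if the blue key is moved (distance of blue_key_center from where it was at the start of the episode above 0.02 m).
It fails at once if a bystander is moved (distance of any of plaster_cast_center, mixing_cup_center, spring_clamp_center from where it was at the start of the episode above 0.03 m).
It also fails if it takes over 51 s, if anything falls off the work surface, if the arm or the gripper's body presses on something with over 40 N, if the wrist force passes 120 N, or if a joint passes its speed limit or range.

## Working session

There is one attempt and no reset: what is moved stays moved. The work goes in short steps, Python scripts to look and compute and a tool call to move; the robot and the scene stay as the last step left them, time stands still between calls to the robot, and variables do not carry over. Pictures are saved under pics/ and viewed, and the job is handed in when it is done.

Besides the shell and the picture viewer there is one more tool, called after "Emit:" as a command line: name --argument value ..., lists and objects as JSON in quotes. jog_arm: Moves the arm, as the interface text tells. Its arguments: {"type":"object","properties":{"deltas":{"type":"array","items":{"type":"array"}},"squeeze":{"type":"number"}},"required":["deltas"]}

```bash
ls; mkdir -p pics; python3 - <<'E'
from station import ctrl,get_image,calibration,job
import cv2
print(ctrl.get_obs())
for n in ["scene","side","wrist"]:
    cv2.imwrite(f"pics/{n}0.png",get_image(n)[:,:,::-1]); print(n,calibration(n))
E
```

```text
pics
{'t': 0.0, 'q': array([ 1.19102560e+00,  5.33718251e-02,  1.61426428e+00, -1.83505286e-05,
        1.47599434e+00, -1.18988831e-01]), 'dq': array([ 1.34124537e-03, -1.03613270e-03, -9.85235278e-05, -5.65668863e-04,
        1.39118498e-03,  7.15654782e-04]), 'effort': array([-2.67713011e-03, -3.93682516e+01, -3.70166159e+01, -2.18009386e-04,
        7.25971826e-03, -2.27988789e-05]), 'tool_pos': array([0.16091786, 0.60329849, 0.23007149]), 'tool_rot': array([ 2.49057931,  1.91310609, -0.00273645]), 'contact_force': array([-0.49877975,  0.6414364 , -0.49041273]), 'wrist_torque': array([ 0.02409901, -0.02484122, -0.02556247]), 'opening': 0.085289041863785}
scene {'mtx': array([[523.13878601,   0.        , 325.2720338 ],
       [  0.        , 523.13878601, 240.68309222],
       [  0.        ,   0.        ,   1.        ]]), 'k1': -0.10443576853202904, 'origin': array([ 1.14756098, -0.86850214,  0.66865666]), 'rotation': array([0.93956516, 0.29770625, 0.55529807])}
side {'mtx': array([[451.70592441,   0.        , 315.08734789],
       [  0.        , 451.70592441, 237.53828107],
       [  0.        ,   0.        ,   1.        ]]), 'k1': -0.016682546571738833, 'origin': array([ 0.37740966, -0.87647489,  0.69494308]), 'rotation': array([ 0.87333644, -0.13530594, -0.31793947])}
wrist {'mtx': array([[346.997884  ,   0.        , 321.99266813],
       [  0.        , 346.997884  , 238.42987125],
       [  0.        ,   0.        ,   1.        ]]), 'k1': -0.05989021760416901, 'tool_from_camera': array([[ 9.99999993e-01,  1.18464945e-04,  2.34364849e-05,
         6.26554940e-04],
       [ 1.20231192e-04, -9.58524590e-01, -2.85009817e-01,
        -7.38013655e-02],
       [-1.12992252e-05,  2.85009817e-01, -9.58524597e-01,
        -1.43278686e-01],
       [ 0.00000000e+00,  0.00000000e+00,  0.00000000e+00,
         1.00000000e+00]])}
```

View pics/scene0.png

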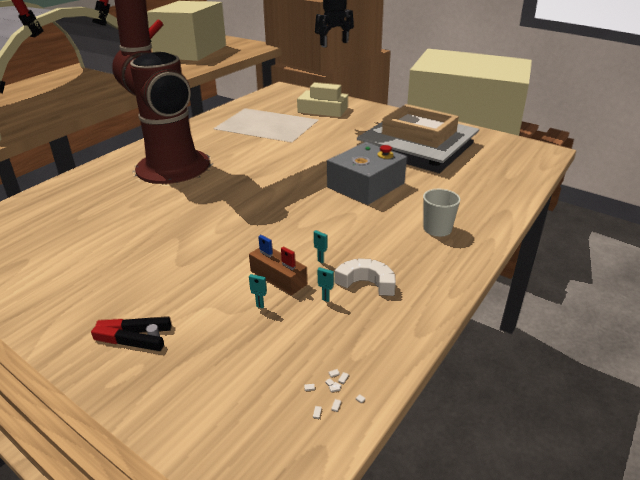

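View pics/side0.png

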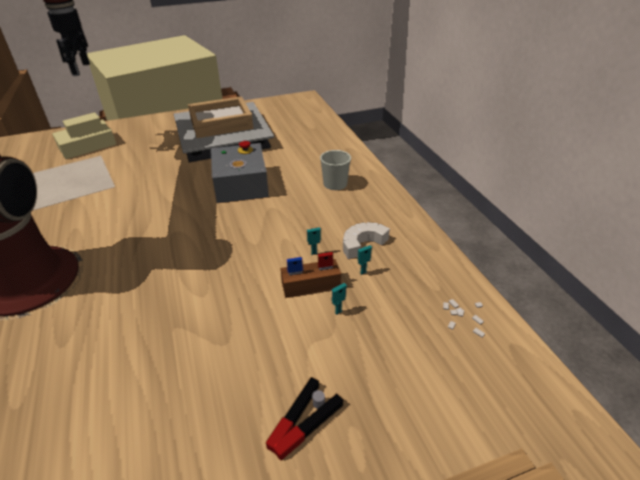

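View pics/wrist0.png

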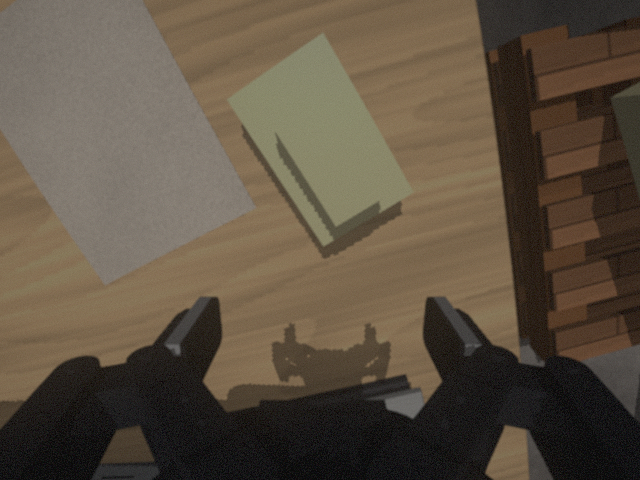

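The scene view has three things shaped like a key near the stand, all turquoise: (258,287), (320,243) and (326,282). They're decoys. The blue key is at (265,245) and the red one at (288,256), both in the stand. I'll measure the red key in two views and confirm it in a crop.

```bash
cat > h.py <<'E'
import numpy as np, cv2
from scipy.spatial.transform import Rotation as R
from station import ctrl,get_image,calibration,job
def pose():
    o=ctrl.get_obs(); T=np.eye(4); T[:3,:3]=R.from_rotvec(o['tool_rot']).as_matrix(); T[:3,3]=o['tool_pos']; return T
def cam(n,T=None):
    c=calibration(n); M=np.eye(4)
    if n=='wrist': M=(pose() if T is None else T)@c['tool_from_camera']
    else: M[:3,:3]=R.from_rotvec(c['rotation']).as_matrix(); M[:3,3]=c['origin']
    return c['mtx'],c['k1'],M
def ray(C,uv):
    K,k,M=C; uv=np.asarray(uv,float).reshape(-1,1,2)
    s=cv2.undistortPoints(uv,K,np.array([k,0,0,0.]),None,None)[:,0]
    d=np.c_[s[:,0],-s[:,1],-np.ones(len(s))]@M[:3,:3].T
    return M[:3,3],d
def onplane(C,uv,z):
    o,d=ray(C,uv); return o+d*((z-o[2])/d[:,2])[:,None]
def tri(C1,u1,C2,u2):
    o1,d1=ray(C1,u1);o2,d2=ray(C2,u2);d1=d1[0];d2=d2[0]
    t=np.linalg.lstsq(np.c_[d1,-d2],o2-o1,rcond=None)[0]
    a=o1+d1*t[0];b=o2+d2*t[1]; return (a+b)/2,np.linalg.norm(a-b)
def proj(C,P):
    K,k,M=C; p=(np.asarray(P,float).reshape(-1,3)-M[:3,3])@M[:3,:3]
    p=p*[1,-1,-1]
    return cv2.projectPoints(p,np.zeros(3),np.zeros(3),K,np.array([k,0,0,0.]))[0][:,0]
def redmask(im):
    h=cv2.cvtColor(im,cv2.COLOR_RGB2HSV); return (((h[...,0]<6)|(h[...,0]>174))&(h[...,1]>170)&(h[...,2]>70)).astype(np.uint8)
def bluemask(im):
    h=cv2.cvtColor(im,cv2.COLOR_RGB2HSV); return ((h[...,0]>108)&(h[...,0]<130)&(h[...,1]>130)&(h[...,2]>50)).astype(np.uint8)
def comps(m,amin=30):
    n,l,s,c=cv2.connectedComponentsWithStats(m); return [(c[i].round(1).tolist(),s[i].tolist()) for i in range(1,n) if s[i][4]>=amin]
E
python3 - <<'E'
from h import *
I={n:cv2.imread(f"pics/{n}0.png")[:,:,::-1].copy() for n in("scene","side")}
for n in I: print(n,"red",comps(redmask(I[n])),"blue",comps(bluemask(I[n])))
a=cv2.resize(I["scene"][210:330,220:360],None,fx=2.8,fy=2.8,interpolation=cv2.INTER_CUBIC)
b=cv2.resize(I["side"][215:335,255:395],None,fx=2.8,fy=2.8,interpolation=cv2.INTER_CUBIC)
cv2.imwrite("pics/c1.png",np.hstack([a,b])[:,:,::-1])
a=cv2.resize(I["scene"][130:210,310:420],None,fx=3.6,fy=3.6,interpolation=cv2.INTER_CUBIC)
b=cv2.resize(I["side"][130:210,190:300],None,fx=3.6,fy=3.6,interpolation=cv2.INTER_CUBIC)
cv2.imwrite("pics/c2.png",np.hstack([a,b])[:,:,::-1])
E
```

```text
scene red [([20.4, 6.9], [15, 0, 13, 16, 76]), ([154.5, 26.8], [149, 20, 13, 16, 102]), ([385.4, 148.2], [380, 145, 12, 7, 59]), ([288.1, 256.2], [281, 247, 14, 20, 150]), ([106.3, 330.0], [91, 319, 32, 25, 542])] blue [([265.0, 244.6], [259, 235, 13, 20, 168])]
side red [([244.3, 143.8], [239, 141, 11, 6, 47]), ([325.1, 254.2], [318, 252, 15, 7, 55]), ([283.9, 437.0], [267, 417, 37, 42, 836])] blue [([294.3, 264.8], [288, 258, 14, 14, 156])]
```

View pics/c1.png

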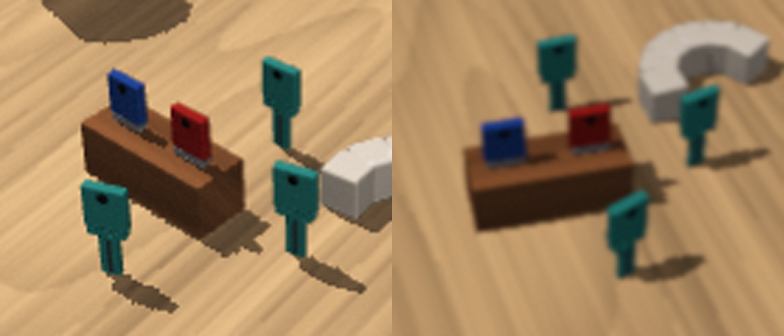

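View pics/c2.png

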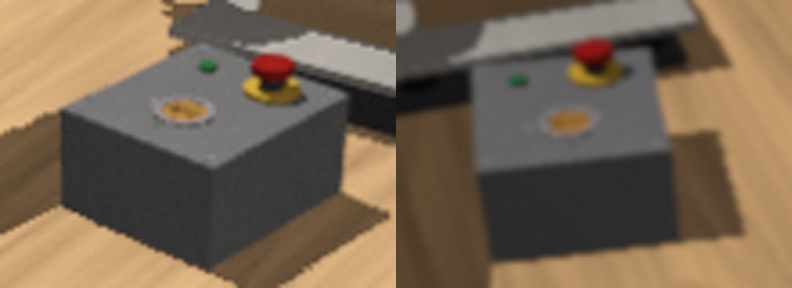

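The crop shows the red bow standing in the stand's right-hand slot, with the blue one in the left. The three turquoise keys stand on the bench outside it. Now rough positions.

```bash
python3 - <<'E'
from h import *
S=cam("scene");D=cam("side")
print("red z.068",onplane(S,[288.1,256.2],.068),onplane(D,[325.5,260.4],.068),tri(S,[288.5,256.5],D,[325.5,260.4]))
print("blue",onplane(S,[265,244.6],.068),onplane(D,[294.3,264.8],.068),tri(S,[265,244.6],D,[294.3,264.8]))
# lock: ring centre in crops
s=[310+184/3.6,130+110/3.6]; d=[190+(569-396)/3.6,130+122/3.6]
print("lock",onplane(S,s,.081),onplane(D,d,.081),tri(S,s,D,d))
# lamp and button tops
l=[310+208/3.6,130+65/3.6]; print("lamp",onplane(S,l,.082)); l=[190+(516-396)/3.6,130+79/3.6]; print(onplane(D,l,.082))
print("button",onplane(S,[385.4,148.2],.1),onplane(D,[244.3,143.8],.1))
# turquoise centers
for n,C in(("scene",S),("side",D)):
    im=cv2.imread(f"pics/{n}0.png"); h=cv2.cvtColor(im,cv2.COLOR_BGR2HSV)
    m=((h[...,0]>80)&(h[...,0]<100)&(h[...,1]>150)).astype(np.uint8)
    for c,s in comps(m,60): print(n,c,s,onplane(C,[c[0],s[1]+s[3]],0).round(3))
T=pose(); print(T.round(3))
E
```

```text
red z.068 [[ 0.61515773 -0.23219711  0.068     ]] [[ 0.61452922 -0.23472368  0.068     ]] (array([ 0.61539689, -0.23187588,  0.06630429]), np.float64(0.0015545027668239769))
blue [[ 0.55205982 -0.22725702  0.068     ]] [[ 0.5504074  -0.22551449  0.068     ]] (array([ 0.55057814, -0.22524402,  0.06692158]), np.float64(0.0011784038025029865))
lock [[0.52295357 0.19036005 0.081     ]] [[0.52153559 0.1891201  0.081     ]] (array([0.52190608, 0.19196008, 0.07973958]), np.float64(0.0006515238672661103))
lamp [[0.49834737 0.26502452 0.082     ]]
[[0.49596942 0.26619476 0.082     ]]
button [[0.55665318 0.25575821 0.1       ]] [[0.55561106 0.25807656 0.1       ]]
scene [319.8, 243.1] [314, 231, 13, 32, 232] [[ 0.626 -0.141  0.   ]]
scene [325.0, 280.4] [318, 268, 15, 33, 301] [[ 0.705 -0.236  0.   ]]
scene [257.5, 287.6] [249, 275, 17, 33, 330] [[ 0.611 -0.326  0.   ]]
side [313.3, 237.1] [308, 229, 11, 24, 159] [[ 0.622 -0.132  0.   ]]
side [363.8, 256.1] [359, 247, 12, 26, 173] [[ 0.705 -0.232  0.   ]]
side [338.4, 294.9] [333, 284, 13, 29, 213] [[ 0.611 -0.32   0.   ]]
[[ 0.258  0.966 -0.001  0.161]
 [ 0.966 -0.258 -0.002  0.603]
 [-0.002 -0.    -1.     0.23 ]
 [ 0.     0.     0.     1.   ]]
```

Emit:
jog_arm --deltas '[[[0,0,-4],[-0.33,0.315,0.0],0.085],[[0,0,-4],[-0.33,0.315,0.0],0.085],[[0,0,-4],[-0.33,0.315,0.0],0.085],[[0,0,-4],[-0.33,0.315,0.0],0.085],[[0,0,-4],[-0.33,0.315,0.0],0.085],[[0,0,-4],[-0.33,0.315,0.0],0.085],[[0,0,-4],[-0.33,0.315,0.0],0.085],[[0,0,-4],[-0.33,0.315,0.0],0.085],[[0,0,-4],[-0.33,0.315,0.0],0.085],[[0,0,-4],[-0.33,0.315,0.0],0.085],[[0,0,-4],[-0.33,0.315,0.0],0.085],[[0,0,-4],[-0.33,0.315,0.0],0.085]]'

```text
t: 1.15
tool_pos: [0.3828, 0.1986, 0.2312]
tool_rot: [2.43, 1.987, -0.001]
contact_force: [-0.1, -0.1, 0.2]
opening: 0.0848
```

```bash
cat >> h.py <<'E'
def delta(P,yaw=None):
    T=pose(); d=T[:3,:3].T@(np.asarray(P)-T[:3,3]); y=np.degrees(np.arctan2(T[1,0],T[0,0]))
    print("pos",T[:3,3].round(4),"yaw",y.round(2),"shift",d.round(4),"tz",None if yaw is None else round(y-yaw,2),"tilt z",T[:3,2].round(4))
E
python3 -c "
from h import *
delta([.605,-.232,.20],83.5)"
```

```text
pos [0.3828 0.1986 0.2312] yaw 78.55 shift [-0.3778  0.3032  0.0326] tz -4.95 tilt z [ 0.0014 -0.0025 -1.    ]
```

Emit:
jog_arm --deltas '[[[0,0,-5],[-0.378,0.303,0.033],0.05],[[0,0,-5],[-0.378,0.303,0.033],0.05],[[0,0,-5],[-0.378,0.303,0.033],0.05],[[0,0,-5],[-0.378,0.303,0.033],0.05],[[0,0,-5],[-0.378,0.303,0.033],0.05],[[0,0,-5],[-0.378,0.303,0.033],0.05],[[0,0,-5],[-0.378,0.303,0.033],0.05],[[0,0,-5],[-0.378,0.303,0.033],0.05],[[0,0,-5],[-0.378,0.303,0.033],0.05],[[0,0,-5],[-0.378,0.303,0.033],0.05],[[0,0,-5],[-0.378,0.303,0.033],0.05],[[0,0,-5],[-0.378,0.303,0.033],0.05]]'

```text
t: 2.15
tool_pos: [0.607, -0.2276, 0.1972]
tool_rot: [-2.335, -2.101, 0.001]
contact_force: [1.0, 0.4, 0.9]
opening: 0.05
```

Emit:
jog_arm --deltas '[[[0,0,0],[0,0,0],0.05],[[0,0,0],[0,0,0],0.05]]'

```text
t: 2.32
tool_pos: [0.6061, -0.2253, 0.1971]
tool_rot: [-2.334, -2.1, 0.001]
contact_force: [-1.0, 1.1, 0.1]
opening: 0.0499
```

```bash
python3 - <<'E'
from h import *
delta([.605,-.232,.20],83.5)
cv2.imwrite("pics/w1.png",get_image("wrist")[:,:,::-1])
E
```

```text
pos [ 0.6061 -0.2253  0.1971] yaw 83.97 shift [-0.0068 -0.0004 -0.0029] tz 0.47 tilt z [-0.0018  0.0014 -1.    ]
```

View pics/w1.png

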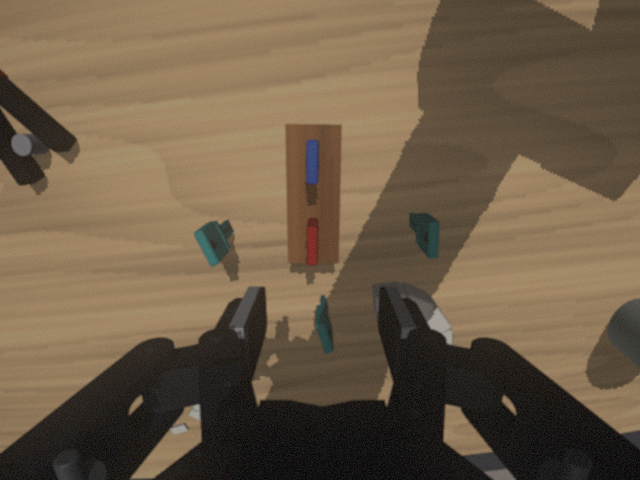

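Stand spans (286,124)–(341,263) with blue key at (312,162) and red at (313,241). I'll enlarge it and cast its corners to check the yaw.

```bash
python3 - <<'E'
from h import *
im=cv2.imread("pics/w1.png")
cv2.imwrite("pics/w1c.png",cv2.resize(im[115:275,270:360],None,fx=3.7,fy=3.7,interpolation=cv2.INTER_CUBIC))
C=cam("wrist"); rgb=im[:,:,::-1].copy()
for f in(redmask,bluemask):
    for c,s in comps(f(rgb),100): print(f.__name__,c,s)
P=onplane(C,[[286,124.5],[341,124.5],[289,263],[339,263]],.045); print(P.round(4)); 
v=(P[2]+P[3]-P[0]-P[1])/2; print(np.linalg.norm(v),np.degrees(np.arctan2(v[1],v[0])),P.mean(0), np.linalg.norm(P[1]-P[0]),np.linalg.norm(P[3]-P[2]))
E
```

```text
redmask [311.6, 245.3] [307, 225, 10, 40, 293]
bluemask [311.6, 164.8] [308, 143, 9, 40, 198]
[[ 0.5205 -0.2439  0.045 ]
 [ 0.5252 -0.1993  0.045 ]
 [ 0.64   -0.257   0.045 ]
 [ 0.6447 -0.2118  0.045 ]]
0.1201828870580847 -6.127385066619801 [ 0.58261523 -0.22797525  0.045     ] 0.044860923209148154 0.04543781368504712
```

View pics/w1c.png

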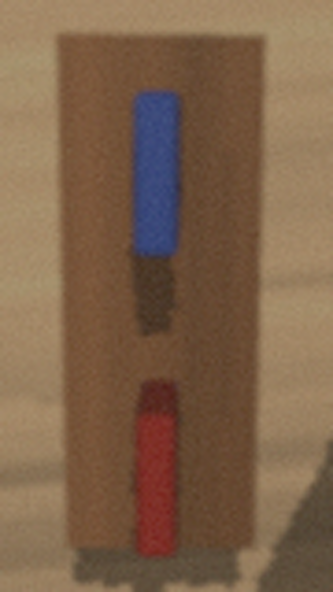

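```bash
python3 - <<'E'
from h import *
C=cam("wrist")
r=np.array([[137,410],[177,410],[137,555],[177,555]])/3.7+[270,115]; P=onplane(C,r,.085);print(P.round(4),P.mean(0))
r=np.array([[134,92],[180,92],[134,255],[178,255]])/3.7+[270,115]; Q=onplane(C,r,.085);print(Q.mean(0))
v=P.mean(0)-Q.mean(0); print(np.linalg.norm(v),np.degrees(np.arctan2(v[1],v[0])))
delta([.6145,-.2315,.11],83.9);delta([.6145,-.2315,.053],83.9)
E
```

```text
[[ 0.5971 -0.2338  0.085 ]
 [ 0.5979 -0.2257  0.085 ]
 [ 0.6287 -0.2375  0.085 ]
 [ 0.6295 -0.2291  0.085 ]] [ 0.61329129 -0.23152957  0.085     ]
[ 0.55024129 -0.22456139  0.085     ]
0.0634338869476477 -6.306639470115437
pos [ 0.6059 -0.2243  0.1975] yaw 84.04 shift [-0.0064  0.0094  0.0875] tz 0.14 tilt z [-0.0014  0.0013 -1.    ]
pos [ 0.6059 -0.2243  0.1975] yaw 84.04 shift [-0.0065  0.0095  0.1445] tz 0.14 tilt z [-0.0014  0.0013 -1.    ]
```

Emit:
jog_arm --deltas '[[[0,0,0],[-0.0065,0.009,0.03],0.04],[[0,0,0],[-0.0065,0.009,0.06],0.04],[[0,0,0],[-0.0065,0.009,0.087],0.04],[[0,0,0],[-0.0065,0.009,0.087],0.04],[[0,0,0],[-0.0065,0.009,0.087],0.04]]'

```text
t: 2.78
tool_pos: [0.613, -0.23, 0.1097]
tool_rot: [-2.329, -2.102, 0.002]
contact_force: [-0.5, 0.5, 0.5]
opening: 0.04
```

```bash
python3 - <<'E'
from h import *
delta([.6140,-.2315,.053],83.9)
E
```

```text
pos [ 0.613  -0.23    0.1097] yaw 84.15 shift [-0.0015  0.0014  0.0567] tz 0.25 tilt z [-0.0038  0.0021 -1.    ]
```

Emit:
jog_arm --deltas '[[[0,0,0],[-0.0015,0.001,0.02],0.04],[[0,0,0],[-0.0015,0.001,0.04],0.04],[[0,0,0],[-0.0015,0.001,0.056],0.04],[[0,0,0],[-0.0015,0.001,0.056],0.04],[[0,0,0],[-0.0015,0.001,0.056],0.02],[[0,0,0],[-0.0015,0.001,0.056],0.0],[[0,0,0],[-0.0015,0.001,0.056],0.0],[[0,0,0],[-0.0015,0.001,0.056],0.0],[[0,0,0],[-0.0015,0.001,0.056],0.0],[[0,0,0],[-0.0015,0.001,0.056],0.0]]' --squeeze 60

```text
t: 3.62
tool_pos: [0.6171, -0.2345, 0.0586]
tool_rot: [2.331, 2.101, 0.003]
contact_force: [-0.1, 0.9, 7.8]
opening: 0.0081
```

```bash
python3 - <<'E'
from h import *
delta([.6140,-.2315,.053],83.9);o=ctrl.get_obs();print(o['opening'],o['contact_force'],o['wrist_torque'])
cv2.imwrite("pics/w2.png",get_image("wrist")[:,:,::-1])
E
```

```text
pos [ 0.6171 -0.2345  0.0586] yaw 84.06 shift [ 0.0027 -0.0034  0.0056] tz 0.16 tilt z [ 0.0043 -0.0017 -1.    ]
0.008108009618239055 [-0.08805921  0.86741808  7.82648151] [ 0.21023201  0.13155487 -0.01882223]
```

View pics/w2.png

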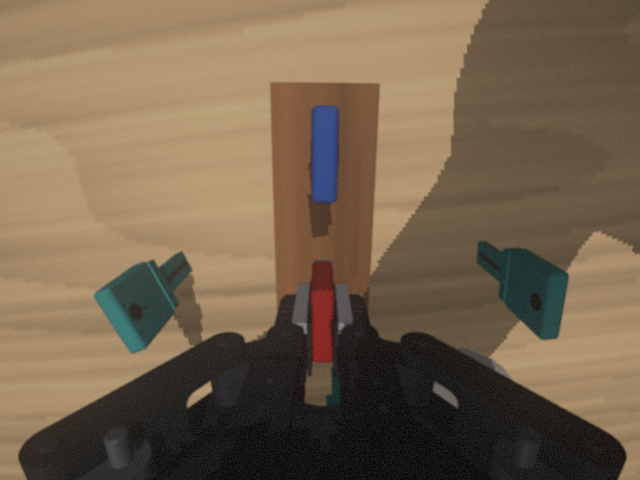

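Emit:
jog_arm --deltas '[[[0,0,0],[0,0,-0.015],0.0],[[0,0,0],[0,0,-0.035],0.0],[[0,0,0],[0,0,-0.06],0.0],[[0,0,0],[0,0,-0.09],0.0],[[0,0,0],[0,0,-0.12],0.0],[[0,0,0],[0,0,-0.14],0.0],[[0,0,0],[0,0,-0.14],0.0],[[0,0,0],[0,0,-0.14],0.0],[[0,0,0],[0,0,-0.14],0.0]]'

```text
t: 4.42
tool_pos: [0.6146, -0.2336, 0.1943]
tool_rot: [-2.333, -2.102, 0.001]
contact_force: [-0.3, 0.0, -0.7]
opening: 0.008
```

```bash
python3 - <<'E'
from h import *
o=ctrl.get_obs();print(o['opening'],o['contact_force'],o['wrist_torque'])
cv2.imwrite("pics/w3.png",get_image("wrist")[:,:,::-1])
for n in("scene","side"):cv2.imwrite(f"pics/{n}3.png",get_image(n)[:,:,::-1])
delta([.522,.1905,.20],81.5)
a=cv2.imread("pics/scene3.png")[150:350,190:400];b=cv2.imread("pics/side3.png")[150:350,240:450]
cv2.imwrite("pics/c3.png",cv2.resize(np.hstack([a,b]),None,fx=1.9,fy=1.9))
E
```

```text
0.008036593504522606 [-0.2792455   0.04476454 -0.74366362] [-0.01902403 -0.04395349  0.02041396]
pos [ 0.6142 -0.2333  0.1928] yaw 84.05 shift [ 0.412  -0.1356 -0.0061] tz 2.55 tilt z [-0.0035  0.0018 -1.    ]
```

View pics/w3.png

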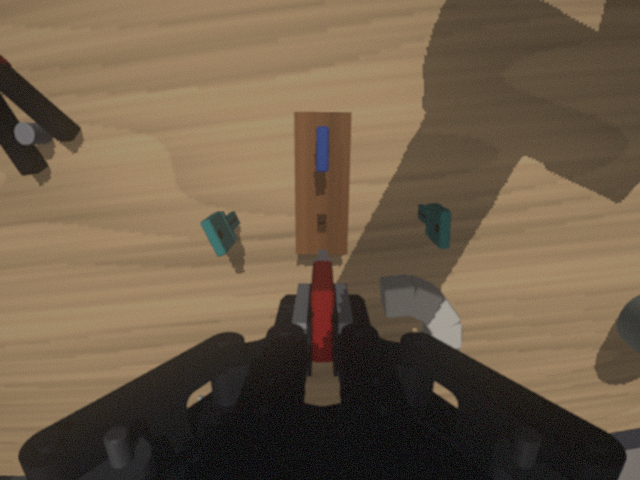

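View pics/c3.png

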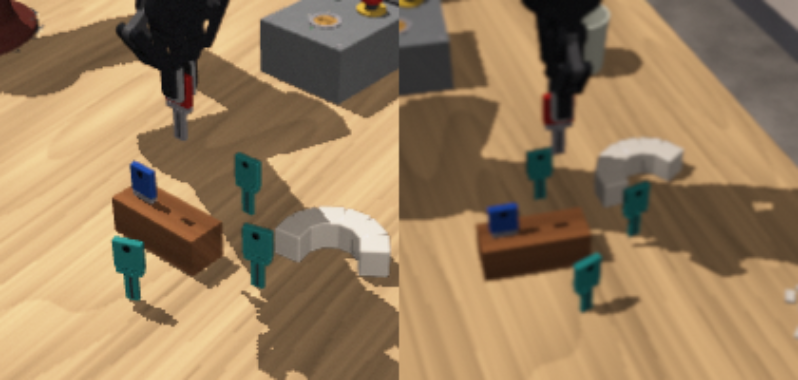

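Red slot is empty and the key hangs from the fingers; the blue key (322,150) hasn't moved. Next: where the key sits in the tool frame, from the wrist view.

```bash
python3 - <<'E'
from h import *
im=cv2.imread("pics/w3.png")
cv2.imwrite("pics/w3c.png",cv2.resize(im[240:375,280:365],None,fx=4.4,fy=4.4,interpolation=cv2.INTER_CUBIC))
C=cam("wrist",np.eye(4))
for z in(-.0264,-.030): print(z,onplane(C,[[323,285],[323,360],[311,300],[333,300]],z).round(4).tolist())
E
```

```text
-0.0264 [[0.0012, -0.0211, -0.0264], [0.0012, 0.0112, -0.0264], [-0.0033, -0.0151, -0.0264], [0.0049, -0.0151, -0.0264]]
-0.03 [[0.0012, -0.0228, -0.03], [0.0012, 0.0086, -0.03], [-0.0031, -0.0169, -0.03], [0.0048, -0.0169, -0.03]]
```

View pics/w3c.png

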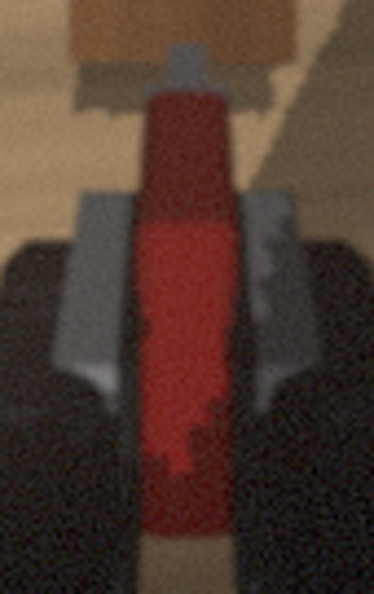

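```bash
python3 - <<'E'
from h import *
C=cam("wrist",np.eye(4))
print(onplane(C,[[322.6,290.5],[322.6,361.6]],-.0264).round(4).tolist())
print("tip pred",proj(C,[[.0,-.0103,.0476],[0,-.0173,.0076],[0,-.0193,-.0264]]), "obs tip 250, shoulder ~261, top 290.5")
print("tip y at z .0476:",onplane(C,[[323.2,250]],.0476).round(4))
delta([.575,.187,.20],81.5)
E
```

```text
[[0.001, -0.0189, -0.0264], [0.0011, 0.012, -0.0264]]
tip pred [[320.57942029 249.40719728]
 [320.22057297 262.28620118]
 [319.75855531 289.5819462 ]] obs tip 250, shoulder ~261, top 290.5
tip y at z .0476: [[ 0.0015 -0.0099  0.0476]]
pos [ 0.6142 -0.2333  0.1928] yaw 84.05 shift [ 0.414  -0.0825 -0.0063] tz 2.55 tilt z [-0.0035  0.0018 -1.    ]
```

Emit:
jog_arm --deltas '[[[0,0,2.5],[0.04,-0.008,-0.006],0.0],[[0,0,2.5],[0.08,-0.016,-0.006],0.0],[[0,0,2.5],[0.12,-0.024,-0.006],0.0],[[0,0,2.5],[0.16,-0.032,-0.006],0.0],[[0,0,2.5],[0.2,-0.04,-0.006],0.0],[[0,0,2.5],[0.24,-0.048,-0.006],0.0],[[0,0,2.5],[0.28,-0.056,-0.006],0.0],[[0,0,2.5],[0.32,-0.064,-0.006],0.0],[[0,0,2.5],[0.36,-0.072,-0.006],0.0],[[0,0,2.5],[0.39,-0.078,-0.006],0.0],[[0,0,2.5],[0.41,-0.082,-0.006],0.0],[[0,0,2.5],[0.414,-0.082,-0.006],0.0]]'

```text
t: 5.57
tool_pos: [0.575, 0.1897, 0.1997]
tool_rot: [-2.373, -2.055, 0.003]
contact_force: [0.1, -0.3, -0.5]
opening: 0.0077
```

Emit:
jog_arm --deltas '[[[0,0,0],[0,0,0],0.0],[[0,0,0],[0,0,0],0.0],[[0,0,0],[0,0,0],0.0]]'

```text
t: 5.82
tool_pos: [0.5766, 0.1852, 0.2007]
tool_rot: [-2.38, -2.05, 0.002]
contact_force: [-0.3, 0.6, -0.6]
opening: 0.0081
```

```bash
python3 - <<'E'
from h import *
T=pose();np.save("T4.npy",T)
im=get_image("wrist");cv2.imwrite("pics/w4.png",im[:,:,::-1])
delta([.575,.187,.20],81.5)
print(ctrl.get_obs()['opening'])
E
```

```text
pos [0.5767 0.1851 0.2009] yaw 81.46 shift [ 0.0016 -0.0019  0.0009] tz -0.04 tilt z [-7.e-04 -4.e-04 -1.e+00]
0.007761905330540431
```

View pics/w4.png

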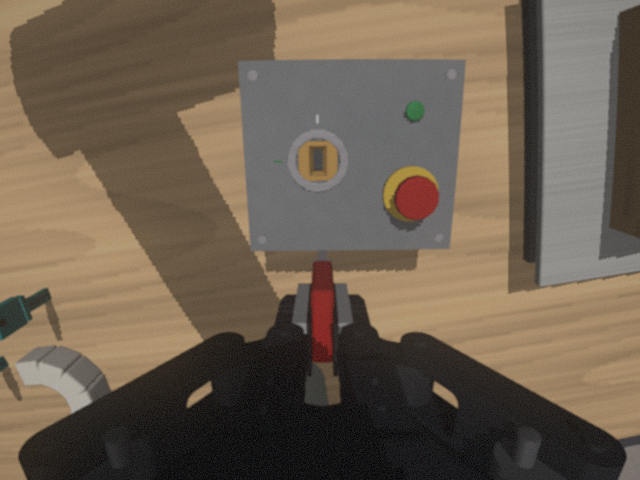

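Lock ring centre is at about (318,160), with the slot running vertically in the image. Box top corners are about (239,61), (465,60), (451,248) and (251,250).

```bash
python3 - <<'E'
from h import *
T=np.load("T4.npy");C=cam("wrist",T)
im=cv2.imread("pics/w4.png")
cv2.imwrite("pics/w4c.png",cv2.resize(im[120:200,278:358],None,fx=7,fy=7,interpolation=cv2.INTER_CUBIC))
P=onplane(C,[[239,61],[465,60],[451,248],[251,250]],.08);print(P.round(4))
v=(P[2]+P[3]-P[0]-P[1])/2;w=(P[1]+P[2]-P[0]-P[3])/2
print(np.linalg.norm(v),np.linalg.norm(w),np.degrees(np.arctan2(v[1],v[0])),np.degrees(np.arctan2(w[1],w[0]))-90)
c=P.mean(0);yh=w/np.linalg.norm(w);print("lock from box",c-.025*yh)
# ring by gray blob: orange plug centroid
h=cv2.cvtColor(im,cv2.COLOR_BGR2HSV);m=((h[...,0]>10)&(h[...,0]<25)&(h[...,1]>150)).astype(np.uint8);m[:, :280]=0;m[:120]=0;m[200:]=0;m[:,360:]=0
ys,xs=np.nonzero(m);print(xs.min(),xs.max(),ys.min(),ys.max())
print("lock ring",onplane(C,[[318,160.5]],.081), "ring edges",onplane(C,[[288,160.5],[348,160.5],[318,129.5],[318,192]],.082).round(4))
E
```

```text
[[0.4443 0.1469 0.08  ]
 [0.4664 0.3044 0.08  ]
 [0.6046 0.2869 0.08  ]
 [0.5824 0.1273 0.08  ]]
0.13940927493519967 0.16010394405516845 -7.6286280992838424 -7.958011743010161
lock from box [0.52097712 0.19160686 0.08      ]Traceback (most recent call last):
  File "<stdin>", line 11, in <module>
    return umr_minimum(a, axis, None, out, keepdims, initial, where)
ValueError: zero-size array to reduction operation minimum which has no identity
```

View pics/w4c.png

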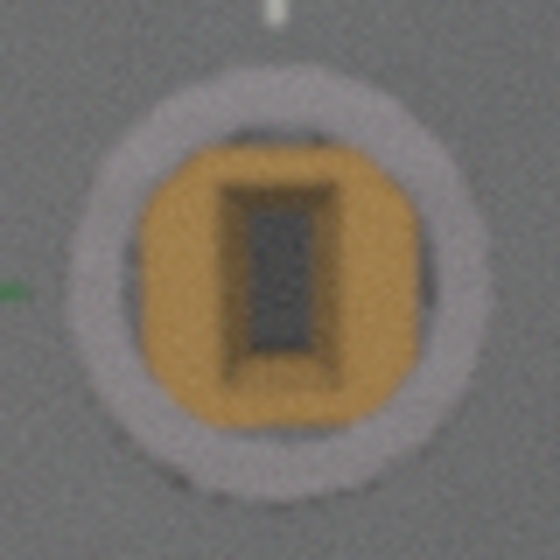

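```bash
python3 - <<'E'
from h import *
T=np.load("T4.npy");C=cam("wrist",T)
print("lock",onplane(C,[[318,160.1],[318,160.9]],.081), "edges",onplane(C,[[287.7,160.5],[348.3,160.5],[318,129],[318,191.4]],.082).round(4).tolist())
# lock in tool frame & shift for key
L=onplane(C,[[318,160.5]],.081)[0]
yaw=np.radians(82.2)
X=np.array([np.cos(yaw),np.sin(yaw),0]);Y=np.array([np.sin(yaw),-np.cos(yaw),0])
for kx in(0,.001):
    tgt=L-kx*X+.0033*Y; print(kx,tgt); delta([tgt[0],tgt[1],.15],82.2)
E
```

```text
lock [[0.52049577 0.19129128 0.081     ]
 [0.52107404 0.19120283 0.081     ]] edges [[0.5174, 0.1691, 0.082], [0.524, 0.2135, 0.082], [0.4985, 0.1947, 0.082], [0.5435, 0.1878, 0.082]]
0 [0.52405429 0.19079921 0.081     ]
pos [0.5767 0.1851 0.2009] yaw 81.46 shift [-0.0022 -0.0529  0.0509] tz -0.74 tilt z [-7.e-04 -4.e-04 -1.e+00]
0.001 [0.52391858 0.18980846 0.081     ]
pos [0.5767 0.1851 0.2009] yaw 81.46 shift [-0.0032 -0.0528  0.0509] tz -0.74 tilt z [-7.e-04 -4.e-04 -1.e+00]
```

Emit:
jog_arm --deltas '[[[0,0,-0.7],[-0.001,-0.025,0.0],0.0],[[0,0,-0.7],[-0.003,-0.052,0.0],0.0],[[0,0,-0.7],[-0.003,-0.053,0.02],0.0],[[0,0,-0.7],[-0.003,-0.053,0.04],0.0],[[0,0,-0.7],[-0.003,-0.053,0.05],0.0],[[0,0,-0.7],[-0.003,-0.053,0.05],0.0],[[0,0,-0.7],[-0.003,-0.053,0.05],0.0],[[0,0,-0.7],[-0.003,-0.053,0.05],0.0],[[0,0,-0.7],[-0.003,-0.053,0.05],0.0]]'

```text
t: 6.62
tool_pos: [0.5248, 0.1912, 0.1528]
tool_rot: [2.366, 2.065, 0.003]
contact_force: [-0.1, 0.5, 0.9]
opening: 0.0078
```

```bash
python3 - <<'E'
from h import *
delta([.524,.190,.13],82.2)
im=get_image("wrist")[:,:,::-1];cv2.imwrite("pics/w5.png",cv2.resize(im[170:370,240:400],None,fx=3.7,fy=3,interpolation=cv2.INTER_CUBIC))
s=get_image("scene")[:,:,::-1];cv2.imwrite("pics/s5.png",cv2.resize(s[90:190,310:420],None,fx=6,fy=6,interpolation=cv2.INTER_CUBIC))
E
```

```text
pos [0.5248 0.1912 0.1528] yaw 82.23 shift [-0.0013 -0.0007  0.0228] tz 0.03 tilt z [ 2.3e-03  5.0e-04 -1.0e+00]
```

View pics/w5.png

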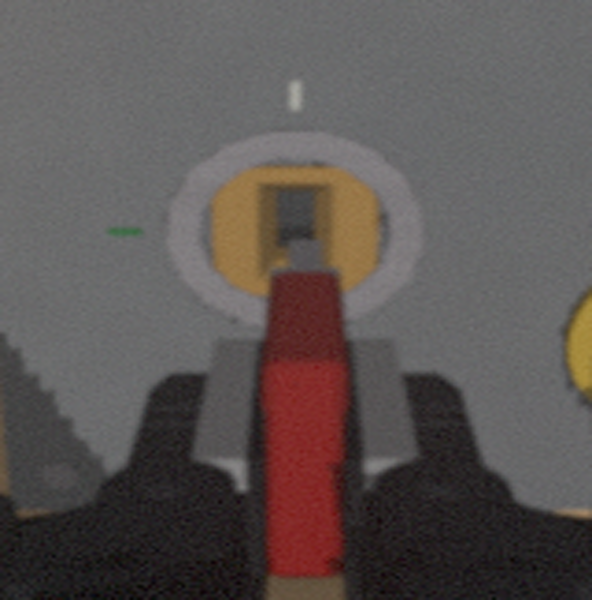

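View pics/s5.png

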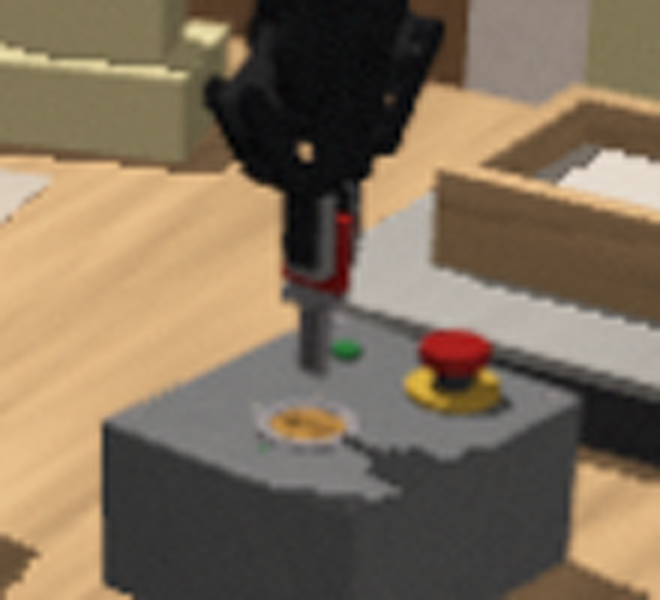

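Key blade is about 2.7 px (1.6 mm) right of the slot centre. I'll correct that and ease into the mouth.

Emit:
jog_arm --deltas '[[[0,0,0],[-0.0015,-0.0007,0.0],0.0],[[0,0,0],[-0.0015,-0.0007,0.01],0.0],[[0,0,0],[-0.0015,-0.0007,0.02],0.0],[[0,0,0],[-0.0015,-0.0007,0.027],0.0],[[0,0,0],[-0.0015,-0.0007,0.031],0.0],[[0,0,0],[-0.0015,-0.0007,0.034],0.0],[[0,0,0],[-0.0015,-0.0007,0.036],0.0],[[0,0,0],[-0.0015,-0.0007,0.036],0.0]]' --squeeze 80

```text
t: 7.38
tool_pos: [0.523, 0.1898, 0.1149]
tool_rot: [2.366, 2.066, 0.0]
contact_force: [2.8, -0.5, -1.8]
opening: 0.0076
```

```bash
python3 - <<'E'
from h import *
delta([.524,.190,.0946],82.2);o=ctrl.get_obs();print(o['contact_force'],o['wrist_torque'])
im=get_image("wrist")[:,:,::-1];cv2.imwrite("pics/w6.png",cv2.resize(im[170:370,240:400],None,fx=3.7,fy=3,interpolation=cv2.INTER_CUBIC))
E
```

```text
pos [0.523  0.1898 0.1149] yaw 82.26 shift [0.0004 0.001  0.0203] tz 0.06 tilt z [ 2.e-04 -2.e-04 -1.e+00]
[ 2.75005556 -0.51094288 -1.77595316] [-0.10704113 -0.59788348 -0.00418657]
```

View pics/w6.png

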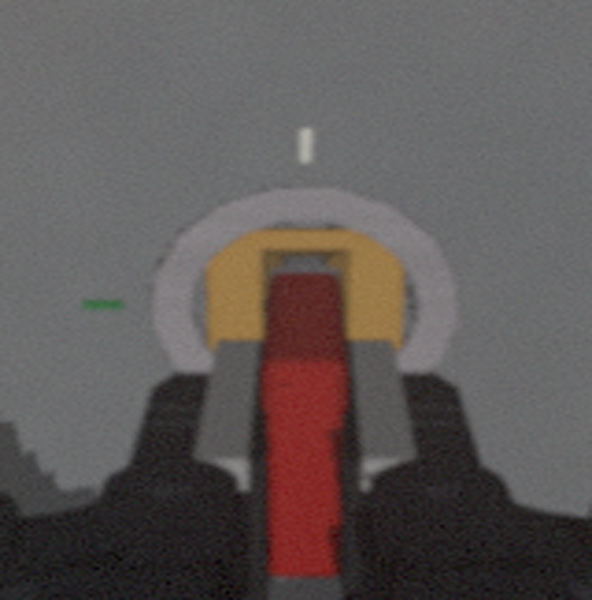

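Emit:
jog_arm --deltas '[[[0,0,0],[0,0.0007,0.003],0.0],[[0,0,0],[0,0.0007,0.006],0.0],[[0,0,0],[0,0.0007,0.008],0.0],[[0,0,0],[0,0.0007,0.008],0.0]]'

```text
t: 7.77
tool_pos: [0.5231, 0.1897, 0.1066]
tool_rot: [-2.366, -2.066, 0.001]
contact_force: [0.2, 0.1, -0.7]
opening: 0.0075
```

Emit:
jog_arm --deltas '[[[0,0,0],[0,0,0.002],0.0],[[0,0,0],[0,0,0.004],0.0],[[0,0,0],[0,0,0.005],0.0],[[0,0,0],[0,0,0.005],0.0]]'

```text
t: 8.1
tool_pos: [0.5232, 0.1897, 0.1018]
tool_rot: [-2.366, -2.066, 0.001]
contact_force: [1.2, 0.4, 0.2]
opening: 0.0072
```

```bash
python3 - <<'E'
from h import *
im=get_image("wrist")[:,:,::-1];cv2.imwrite("pics/w7.png",cv2.resize(im[170:370,240:400],None,fx=3.7,fy=3,interpolation=cv2.INTER_CUBIC))
s=get_image("scene")[:,:,::-1];cv2.imwrite("pics/s7.png",cv2.resize(s[90:190,310:420],None,fx=6,fy=6,interpolation=cv2.INTER_CUBIC))
E
```

```text
(no output)
```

View pics/w7.png

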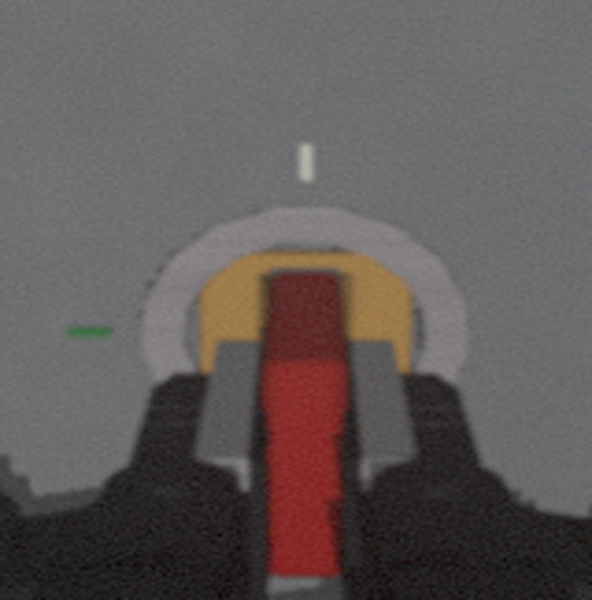

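View pics/s7.png

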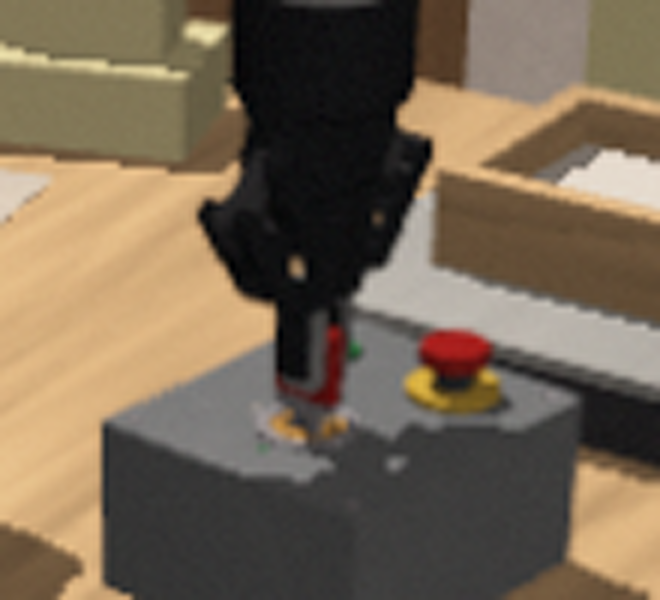

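Key hasn't slipped in the grip (bow edges same as before) and it's still going down freely. I'll ease the rest with a small rock.

Emit:
jog_arm --deltas '[[[0,0,2],[0,0,0.002],0.0],[[0,0,-2],[0,0,0.004],0.0],[[0,0,2],[0,0,0.006],0.0],[[0,0,-2],[0,0,0.007],0.0],[[0,0,0],[0,0,0.008],0.0],[[0,0,0],[0,0,0.008],0.0]]'

```text
t: 8.7
tool_pos: [0.5236, 0.1898, 0.0947]
tool_rot: [2.367, 2.066, 0.0]
contact_force: [-0.6, -0.7, 0.7]
opening: 0.0079
```

Emit:
jog_arm --deltas '[[[0,0,0],[0,0,0.002],0.0],[[0,0,0],[0,0,0.003],0.0],[[0,0,0],[0,0,0.004],0.0],[[0,0,0],[0,0,0.004],0.0],[[0,0,0],[0,0,0.004],0.0]]'

```text
t: 9.12
tool_pos: [0.5248, 0.1901, 0.0944]
tool_rot: [2.365, 2.067, 0.003]
contact_force: [-6.2, -1.7, 16.4]
opening: 0.0077
```

```bash
python3 - <<'E'
from h import *
delta([.524,.190,.0946],82.2);o=ctrl.get_obs();print(o['contact_force'],o['wrist_torque'])
im=get_image("wrist")[:,:,::-1];cv2.imwrite("pics/w8.png",cv2.resize(im[170:370,240:400],None,fx=3.7,fy=3,interpolation=cv2.INTER_CUBIC))
s=get_image("scene")[:,:,::-1];cv2.imwrite("pics/s8.png",cv2.resize(s[90:190,310:420],None,fx=6,fy=6,interpolation=cv2.INTER_CUBIC))
E
```

```text
pos [0.5248 0.1901 0.0944] yaw 82.31 shift [-0.0002 -0.0008 -0.0002] tz 0.11 tilt z [ 2.3e-03  4.0e-04 -1.0e+00]
[-6.23033311 -1.69166129 16.43254986] [-0.24388114  1.17318484 -0.00146872]
```

View pics/w8.png

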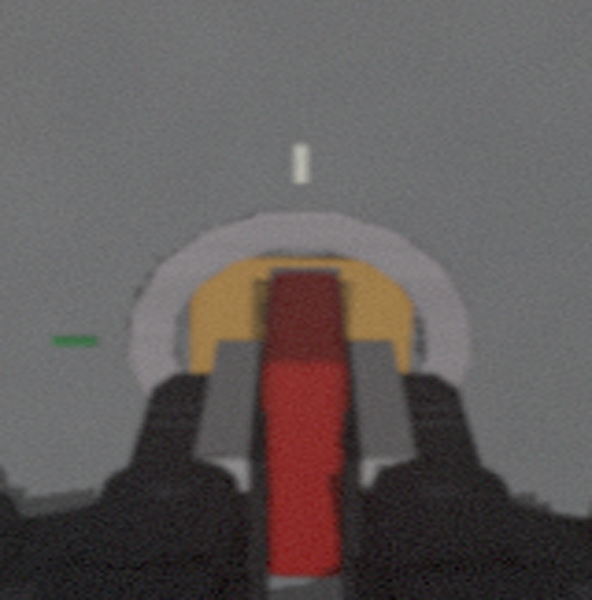

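View pics/s8.png

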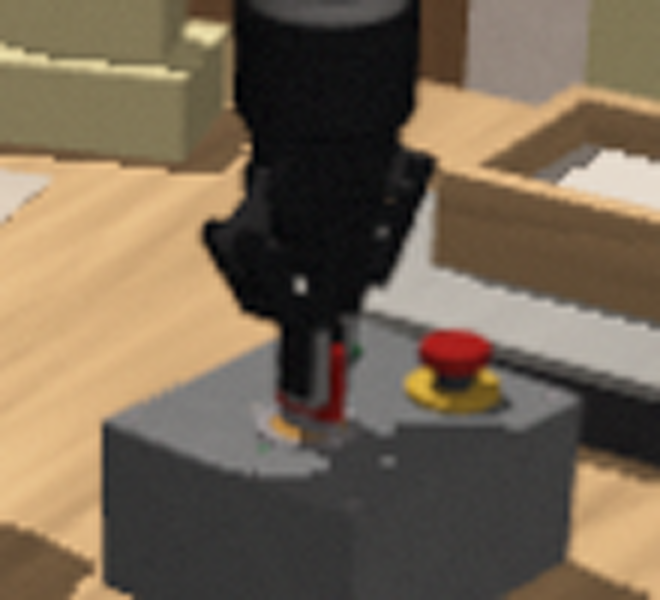

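```bash
python3 - <<'E'
from h import *
S=cam("scene");u=np.array([.9908,-.1357,0]);v=np.array([.1357,.9908,0]);L=np.array([.5212,.1912,0])
for dz in(0,.006,.012):
    P=[L+.016*u+s*.0045*v+[0,0,z+dz] for z in(.087,.121) for s in(-1,1)]
    print(dz,((proj(S,P)-[310,90])*6).round(0).tolist())
E
```

```text
0 [[327.0, 423.0], [340.0, 416.0], [330.0, 350.0], [343.0, 343.0]]
0.006 [[328.0, 410.0], [341.0, 404.0], [331.0, 336.0], [344.0, 330.0]]
0.012 [[328.0, 397.0], [341.0, 391.0], [331.0, 323.0], [345.0, 317.0]]
```

Home checks out three ways. TCP z is 0.0944 against 0.0946 predicted, there is a 16 N reaction, and the bow edge in the scene crop spans rows 345–420 against 343–423 predicted. I'll turn half-way first, relaxing the push a little.

Emit:
jog_arm --deltas '[[[0,0,6],[-0.0003,0,-0.001],0.0],[[0,0,12],[-0.0006,-0.0001,-0.0015],0.0],[[0,0,18],[-0.0009,-0.0001,-0.0015],0.0],[[0,0,24],[-0.0012,-0.0003,-0.0015],0.0],[[0,0,30],[-0.0015,-0.0004,-0.0015],0.0],[[0,0,36],[-0.0018,-0.0006,-0.0015],0.0],[[0,0,42],[-0.002,-0.0008,-0.0015],0.0],[[0,0,42],[-0.002,-0.0008,-0.0015],0.0]]'

```text
t: 9.88
tool_pos: [0.5241, 0.1879, 0.0945]
tool_rot: [2.95, 1.077, 0.005]
contact_force: [-1.6, -1.8, 9.0]
opening: 0.0072
```

```bash
python3 - <<'E'
from h import *
delta([.524,.190,.0946],82.2);o=ctrl.get_obs();print(o['contact_force'],o['wrist_torque'],o['opening'],o['q'].round(3))
im=get_image("wrist")[:,:,::-1];cv2.imwrite("pics/w9.png",cv2.resize(im[170:370,240:400],None,fx=3.7,fy=3,interpolation=cv2.INTER_CUBIC))
E
```

```text
pos [0.5241 0.1879 0.0945] yaw 40.12 shift [ 0.0013 -0.0017 -0.0001] tz -42.08 tilt z [ 3.8e-03 -2.0e-04 -1.0e+00]
[-1.60946964 -1.81227546  9.0086634 ] [-0.27743266  0.30387854  0.08262484] 0.007199204865866123 [ 2.110e-01  1.400e-02  1.891e+00 -1.000e-03  1.233e+00 -4.890e-01]
```

View pics/w9.png

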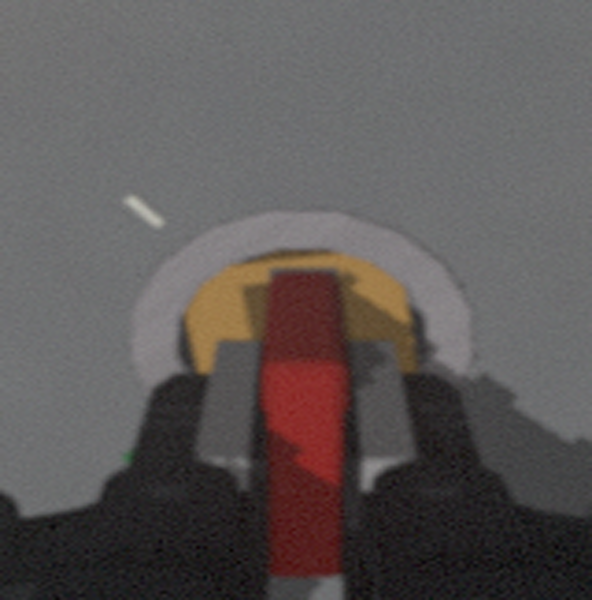

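Plug and slot are turning with the key. Continuing to about 94°.

Emit:
jog_arm --deltas '[[[0,0,6],[-0.0003,0,0],0.0],[[0,0,12],[-0.0006,-0.0001,0],0.0],[[0,0,18],[-0.0009,-0.0001,0],0.0],[[0,0,24],[-0.0012,-0.0003,0],0.0],[[0,0,30],[-0.0015,-0.0004,0],0.0],[[0,0,36],[-0.0018,-0.0006,0],0.0],[[0,0,42],[-0.002,-0.0008,0],0.0],[[0,0,48],[-0.0022,-0.001,0],0.0],[[0,0,52],[-0.0024,-0.0012,0],0.0],[[0,0,52],[-0.0024,-0.0012,0],0.0],[[0,0,52],[-0.0024,-0.0012,0],0.0]]'

```text
t: 10.85
tool_pos: [0.5215, 0.1871, 0.0945]
tool_rot: [3.125, -0.32, 0.006]
contact_force: [-1.0, -2.3, 8.7]
opening: 0.0077
```

```bash
python3 - <<'E'
from h import *
delta([.524,.190,.0946],82.2);o=ctrl.get_obs();print(o['contact_force'],o['wrist_torque'],o['opening'],o['q'].round(3))
im=get_image("wrist")[:,:,::-1];cv2.imwrite("pics/w10.png",cv2.resize(im[170:370,240:400],None,fx=3.7,fy=3,interpolation=cv2.INTER_CUBIC))
s=get_image("scene")[:,:,::-1];cv2.imwrite("pics/s10.png",s);cv2.imwrite("pics/s10c.png",cv2.resize(s[90:190,310:420],None,fx=6,fy=6,interpolation=cv2.INTER_CUBIC))
E
```

```text
pos [0.5215 0.1871 0.0945] yaw -11.68 shift [ 0.0018 -0.0034 -0.0001] tz -93.88 tilt z [ 3.8e-03 -5.0e-04 -1.0e+00]
[-0.97049012 -2.27512567  8.66409773] [-0.42631257  0.32277191  0.16970245] 0.007671754337666492 [ 2.110e-01  8.000e-03  1.897e+00 -1.000e-03  1.233e+00  4.150e-01]
```

View pics/w10.png

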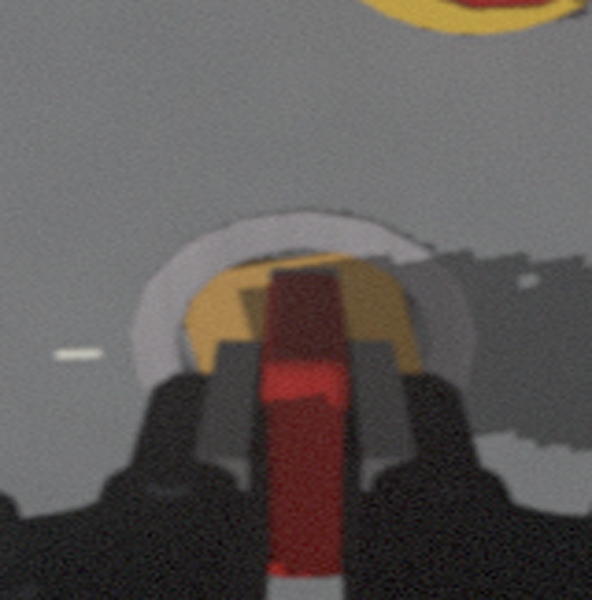

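View pics/s10c.png

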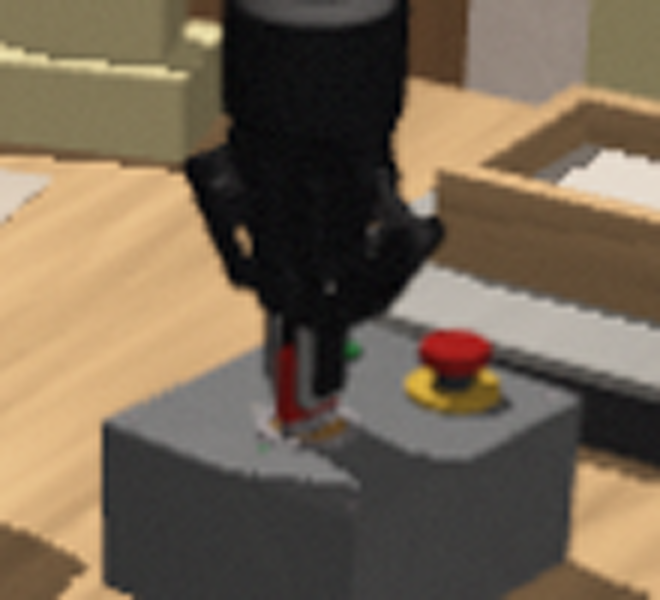

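View pics/s10.png

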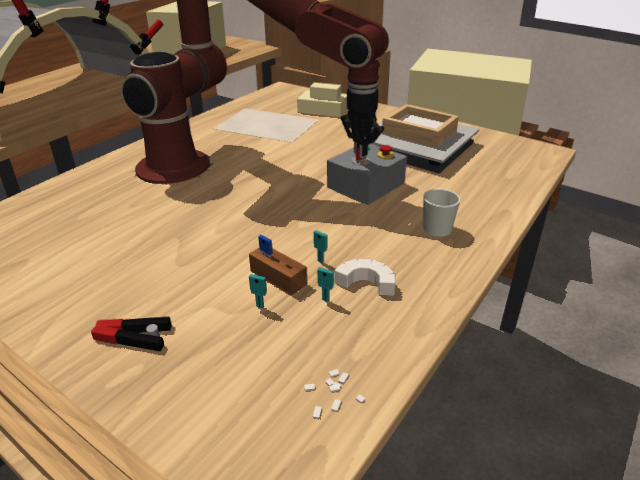

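Emit:
jog_arm --deltas '[[[0,0,0],[0,0,0],0.0],[[0,0,0],[0,0,0],0.0],[[0,0,0],[0,0,0],0.0],[[0,0,0],[0,0,0],0.0],[[0,0,0],[0,0,0],0.0],[[0,0,0],[0,0,0],0.0],[[0,0,0],[0,0,0],0.0],[[0,0,0],[0,0,0],0.0],[[0,0,0],[0,0,0],0.0],[[0,0,0],[0,0,0],0.0],[[0,0,0],[0,0,0],0.0],[[0,0,0],[0,0,0],0.0]]'

```text
t: 11.95
tool_pos: [0.5216, 0.1871, 0.0945]
tool_rot: [3.125, -0.32, 0.006]
contact_force: [-1.7, -2.1, 9.0]
opening: 0.0074
```

```bash
python3 - <<'E'
from h import *
delta([.524,.190,.0946],82.2);o=ctrl.get_obs();print(o['contact_force'],o['wrist_torque'],o['opening'])
im=get_image("wrist")[:,:,::-1];cv2.imwrite("pics/w11.png",cv2.resize(im[170:370,240:400],None,fx=3.7,fy=3,interpolation=cv2.INTER_CUBIC))
E
```

```text
pos [0.5216 0.1871 0.0945] yaw -11.68 shift [ 0.0018 -0.0033 -0.0001] tz -93.88 tilt z [ 3.8e-03 -5.0e-04 -1.0e+00]
[-1.71188289 -2.05000909  8.95383099] [-0.39320544  0.3138132   0.14903271] 0.007351324970055066
```

View pics/w11.png

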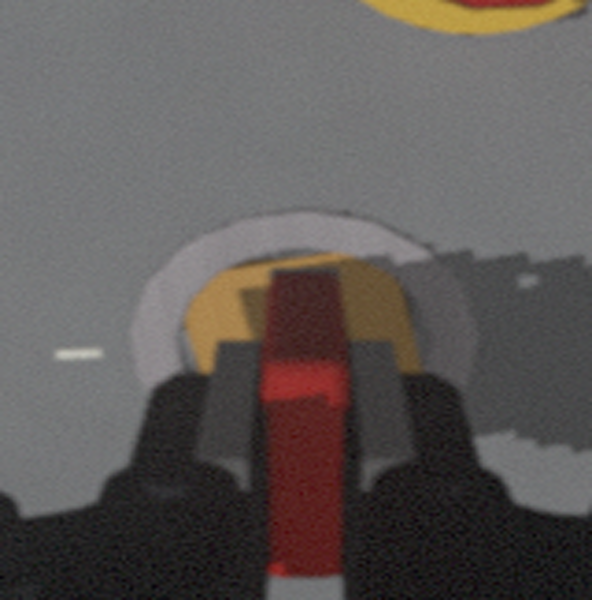

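The picture is unchanged after 1 s. The key is still gripped, and the plug edge is about 9° behind the key, so the switch stands at about 1.48 rad. Handing in.

```bash
python3 -c "
from station import job
print(job.finish_job())"
```

```text
the job is handed in; nothing more can be done
None
```

The job is handed in: the red key is fully home in the switch, turned about 94° clockwise and still gripped. I gave the turn a few degrees past a quarter to cover the play. No verdict is reported, so what follows are my own checks.

- **Insertion:** I pulled the key out of the stand and pushed it straight into the switch. It did not catch half-way, so a rock of ±2° on the last few millimetres was enough.
- **Home:** The tool tip (TCP) stopped at 94.4 mm against 94.6 mm predicted, with a 16 N reaction. The height of the key's bow in the scene camera also agreed.
- **Turned:** The plug trails the key by about 9° (the play), so I put the switch at about 1.48 rad; this was read off the picture, not measured directly. Pose, force (about 9 N down) and grip were steady over the second before hand-in.
- **Bystanders:** In the last scene picture, taken just before that final second, the blue key, cast, cup and clamp look unmoved.
- **Disagreement:** The wrist camera put the key 1–1.5 mm off the centre of the jaws, within its stated error. The centring on the lock axis is therefore known only from the slot's own clearance of about 1 mm.

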